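Clear a scraper off the running vibrating plate

ROBOT

A 7-joint arm with a two-finger parallel gripper is mounted at the origin on the work surface. World frame = base frame: x ahead of the robot, y to its left, z up, the work surface at z = 0. Lengths are in m, angles in rad, forces in N, time in s.
With the tool pointing down it reaches from about 0.4 to 0.925 m from the base axis. Payload 5.6 kg.
Tool frame: the origin (TCP) lies between the finger pads; the fingertips stand 19 mm ahead of it and the grasp point (between the pads) is the TCP (ctrl.tips_ahead is the distance from the TCP to the fingertips, in m); z points along the fingers, y is the line along which they close (so a half turn about z gives the same grasp; the last joint's range is limited). The gripper opens to 85 mm and grips with 20 to 120 N. Pads are 22 mm wide; open, the fingers measure 114 mm over their backs; the gripper's body (76 mm by 85 mm) begins 54 mm behind the grasp point. The pads swing forward as they close: fully open they stand 13 mm farther back than shut.
Start: joints at [1.075, 0.468, -0.012, 1.603, 0.006, 1.071, -0.056], TCP at [0.284, -0.585, 0.25] pointing down, gripper open.
Joint ranges: [-2.53, 2.53], [-0.31, 2.02], [-1.57, 1.55], [0.28, 2.44], [-1.29, 4.43], [0.15, 1.84], [-2.92, 2.92]. Speed limits (rad/s): [2.57, 2.57, 3.14, 3.14, 3.14, 3.14, 3.14].

INTERFACE

Orientations are given as a unit quaternion [x, y, z, w].
In Python, from bench import ctrl gives the robot as it stands.
- The arm moves only by the tool carry_out, never from a script. Its arguments are lists of equal length, an entry for each row: "delta_pos": the shift along the tool's x, y, z in m, a list of three; "rot": the turn, a rotation vector about the tool's x, y, z in degrees, a list of three; "fingers": the closure, from 0 (fully open) to 1 (shut). In form: {"delta_pos": [[tx, ty, tz], ...], "rot": [[rx, ry, rz], ...], "fingers": [fingers, ...]}. A call has 1 to 12 rows; each row shifts and turns the commanded pose from where the row before left it, along the tool's axes as they then stand; what a row does not reach is not made up. A row lasts 1/10 s, in which the tool goes at most 50 mm and 8.59 degrees, less where a joint would pass 70% of its speed; a pose out of reach is approached as far as the arm can. A call is refused whole if a number of a shift passes 0.05 or a number of a turn 8.59, either way. A call with a gripper value outside its range is refused whole. The fingers move at their own pace and stop on an object; "grip_force" is the grip in N (left out, the last holds). Time passes only in rows, so rows that do not move let the fingers close. It gives the time, the measured TCP pose, the force, the opening and the grip force at its end, in the units of the state.
- ctrl.get_obs(): the state, without advancing time (a new reading comes with each control period).
- ctrl.capture(name): name is "side" or "top" or "wrist"; returns a dict with "pixels" (400x640x3 uint8, red, green, blue), "depth" (400x640 float32, m along the optical axis (not along the pixel's ray), 0 where there is no reading), "fx", "fy", "cx", "cy" (pixels), "dist_coeffs" ([k1, k2, p1, p2, k3] as OpenCV has them; the pictures are not rectified), "R" (3x3) and "t" (3): a world point X has camera coordinates R X + t; the wrist camera has in their place "hand_eye" (4x4, takes a point from camera to tool coordinates, whose origin is the TCP and whose axes are the flange's). Camera axes: x right, y down, z forward; pixel columns grow to the right and rows downward; lengths in m; the calibration is good to about 2 mm. A picture is of the moment at which its call begins: read the wrist's pose just before it.
- ctrl.finish_job(): hands the job in; it is judged then, once.
The state is a dict: "clock": time; "joints": joint angles; "qvel": joint speeds; "joint_efforts": joint torques, N m; "position": TCP position; "orientation": TCP orientation; "force": force on the tool from outside, world axes, zero at the start; "moment": the same for the moment, N m; "grip_width": opening from 0.0 (shut) to 1.0 (fully open); "grasp_force": force on a finger pad.
Only numpy, scipy, OpenCV 4.12 (cv2) and the standard library are available. Lean on these libraries where they do the work, as an engineer would, in place of code of your own. Each camera call takes 0.05 s, during which the arm holds its last target. There are 200 camera calls.

TASK

A scraper has been left on the filled mould on the running vibrating plate. Switch the plate off at the red isolator handle before you touch the scraper, then slide the scraper blade first into the sloping green slot until it is fully home and let go of it, and only then switch the plate back on. Leave the blue switch on and everything else on the table where it is.

Things in the scene. Friction and masses are not known exactly. Their poses are not given: they have to be found in the camera images.
- vib: white vibrating plate unit, fixed to the table, 210 (x) x 290 (y), with a 175 x 255 chocolate mould clipped on it. Origin: centre of its underside on the table, z up. The mould's flat top is 74 above the table; two dark steel clips at the middle of the mould's +y and -y ends rise to 82.
- scraper: loose scraper lying flat on the mould, 160 g or so. Blue handle 95 long (x -95 to 0), 28 wide (y), 22 thick (z 0 to 22); yellow blade 85 long (x 0 to 85), 80 wide, 3 thick, flush with the handle's underside (z 0 to 3). Origin: on the underside where handle meets blade; x along the scraper from handle to blade edge, y across, z up out of the underside.
- scraper_grip (a point): point in the middle of the handle's thickness and width, 30 behind where handle meets blade (scraper x = -30, z = 11); a good place to grip, closing across y.
- scraper_tip (a point): middle of the blade's front edge (scraper x = 85, z = 1.5).
- rack: fixed white stand with a green sloping slot on top, about 130 x 130 on the table and 165 high. Origin: 15 from the base plate's centre, on the underside; x horizontal in the direction in which the blade goes in, z up. Fully home, the blade's edge is at the slot's bottom and the last 10 of the blade stand out of the mouth.
- slot: green slot on the rack. Origin: centre of its mouth, 150 above the table. x points into the slot, 35 degrees below horizontal; y level, along the mouth; z square to both, upward. Inside 92 wide (y), 9 high (z), 75 deep (x), closed at the bottom; outside 108 wide, 33 high. The blade goes in flat, front edge first: scraper x along slot x, scraper z along slot z.
- red_box: grey isolator box, fixed, 130 (x) x 76 (y) x 48 high, of the vibrating plate; its handle has a red cross grip. Origin: centre of its underside, z up. A green pad on the top's +x end marks on, a white pad on the -x end marks off. The handle's hinge runs along the box's y axis, 50 above its origin.
- red_handle (a joint): red handle's angle (rad): 0 = off, leaning 0.6 rad from upright to the box's -x (white pad); 1.2 = on, leaning 0.6 rad to its +x (green pad). Heavy over-centre handle (300 g, weight in the grip): upright at 0.6, past which it falls by itself to the nearer end stop; needs about 2 N at the grip.
- red_grip (a point): centre of the red cross grip, a bar 64 long along the box's y and 22 thick, 85 from the hinge; its top is 96 from the hinge. A steel arm 8 x 24 joins it to the hinge.
- blue_box: the same grey box with a blue handle: isolator of the warming cabinet. Same frame and sizes as the red one's.
- blue_handle (a joint): blue handle's angle (rad), as for the red one; it starts on (about 1.2) and stays on.
- blue_grip (a point): centre of the blue cross grip, sizes as the red one's.
- bars: bystander: low stack of wrapped chocolate bars, 100 x 55 x 24, lying between the rack and the switches. Origin: centre of its underside.
- nibs: bystander: white bowl, 84 across, 60 high. Origin: centre of its underside.
- cocoa: bystander: brown jar with white cap, 68 across, 100 high. Origin: centre of its underside.
- spray: bystander: white bottle with blue cap, 56 across, 150 high. Origin: centre of its underside.
- slabs: bystander: dark chocolate slab with a paper band, 160 x 80 x 30. Origin: centre of its underside.
- brush: bystander: hand brush lying on the table. Origin: centre of its underside.
- mug: bystander: blue mug, 74 across, 85 high. Origin: centre of its underside.
There are look-alikes about, which are no part of the job. Leave any pink look-alike of the scraper alone. Leave any orange look-alike of the blue_box alone.

How it is judged:
By the outcome, as a careful person would: the job done as asked, in the order asked, and still so for the second after the job is handed in, with the robot touching nothing.
It also fails if it takes over 66 s, if anything falls off the work surface, if the arm or the gripper's body presses on something with over 40 N, if the wrist force passes 120 N, or if a joint passes its speed limit or range.

## Working session

There is one attempt and no reset: what is moved stays moved. The work goes in short steps, Python scripts to look and compute and a tool call to move; the robot and the scene stay as the last step left them, time stands still between calls to the robot, and variables do not carry over. Pictures are saved under pics/ and viewed, at most 10 in all, crops included, and the job is handed in when it is done.

Besides the shell and the picture viewer there is one more tool, called after ">>>" as name(argument=value, ...) on one line, values as JSON. carry_out: Moves the arm, as the interface text tells. Its arguments: {"type":"object","properties":{"delta_pos":{"type":"array"},"rot":{"type":"array"},"fingers":{"type":"array"},"grip_force":{"type":"number"}},"required":["delta_pos","rot","fingers"]}

```bash
mkdir -p pics; ls
cat > h.py <<'E'
import numpy as np,cv2
from bench import ctrl
from scipy.spatial.transform import Rotation as Rn
def cap(n):
    o=ctrl.get_obs();c=ctrl.capture(n)
    K=np.array([[c['fx'],0,c['cx']],[0,c['fy'],c['cy']],[0,0,1.]]);D=np.array(c['dist_coeffs'],float)
    if n=='wrist':
        H=np.array(c['hand_eye']);T=np.eye(4);T[:3,:3]=Rn.from_quat(o['orientation']).as_matrix();T[:3,3]=o['position']
        W=T@H;R=W[:3,:3];p=W[:3,3]
    else:
        R=np.array(c['R']).T;p=-R@np.array(c['t'])
    return dict(img=np.array(c['pixels']),dep=np.array(c['depth']),K=K,D=D,R=R,p=p)
def pts(c,uv):
    """depth points for pixels uv (N,2)"""
    uv=np.asarray(uv,float).reshape(-1,2);n=cv2.undistortPoints(uv[:,None],c['K'],c['D'])[:,0]
    d=c['dep'][uv[:,1].astype(int),uv[:,0].astype(int)]
    return (np.c_[n,np.ones(len(n))]*d[:,None])@c['R'].T+c['p'],d>0
def plane(c,uv,z):
    uv=np.asarray(uv,float).reshape(-1,2);n=cv2.undistortPoints(uv[:,None],c['K'],c['D'])[:,0]
    r=np.c_[n,np.ones(len(n))]@c['R'].T
    return c['p']+r*((z-c['p'][2])/r[:,2])[:,None]
def save(c,f): cv2.imwrite(f,c['img'][:,:,::-1])
E
python3 - <<'E'
from h import *
import pickle
o=ctrl.get_obs();print({k:np.round(v,3) for k,v in o.items()},ctrl.tips_ahead)
for n in('top','side'):
    c=cap(n);save(c,f'pics/{n}0.png');pickle.dump(c,open(n+'0.pkl','wb'));print(n,c['p'],c['R'][:,2])
E
```

```text
pics
{'clock': np.float64(0.0), 'joints': array([ 1.075,  0.468, -0.012,  1.604,  0.006,  1.071, -0.056]), 'qvel': array([ 0.   , -0.001,  0.001,  0.   , -0.002, -0.001,  0.002]), 'joint_efforts': array([ 0.0000e+00, -5.3238e+01,  2.2000e-02, -2.5130e+01,  1.2000e-02,
        8.0000e-03,  0.0000e+00]), 'position': array([ 0.284, -0.584,  0.249]), 'orientation': array([ 0.974,  0.224, -0.   , -0.001]), 'force': array([ 0.743, -0.108, -0.158]), 'moment': array([-0.042, -0.033,  0.019]), 'grasp_force': np.float64(0.0), 'grip_width': np.float64(1.0)} 0.019
top [0.30374027 0.10155779 1.27494213] [ 0.19733052 -0.00153875 -0.98033581]
side [-0.12562845  1.01922313  1.14114681] [ 0.42503266 -0.60607594 -0.67232373]
```

View pics/top0.png

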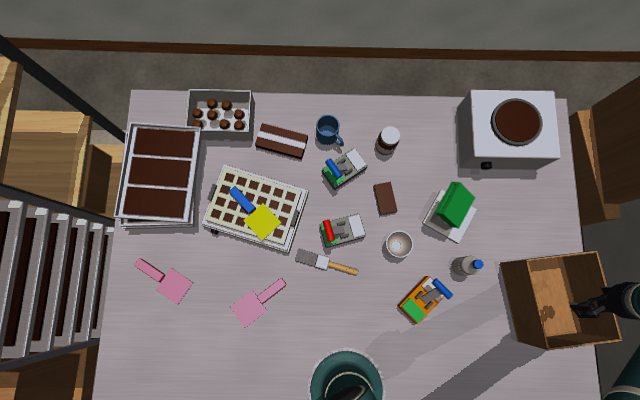

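View pics/side0.png

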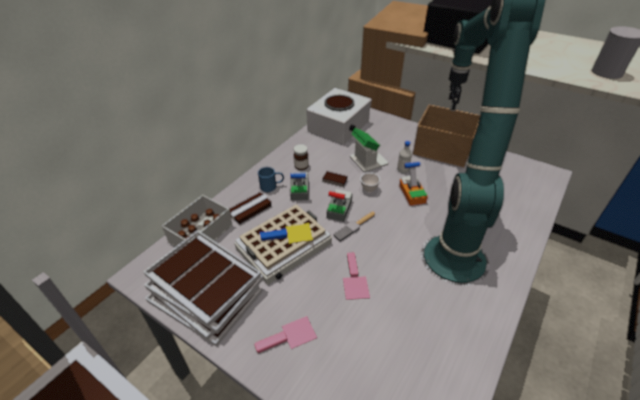

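The top view shows the scraper (yellow blade about (263,222), blue handle (242,199)) on the mould. The red isolator is at (342,231) with its handle toward the green pad (on), the blue isolator at (344,168), the rack with its green slot at (452,205) and the bars at (385,198).

Look-alikes are the pink scrapers at (165,280) and (260,300), and an orange box at (425,298). The red handle on a grey box and the yellow/blue scraper on the mould fit the description.

```bash
cat > m.py <<'E'
from h import *
import pickle
c=pickle.load(open('top0.pkl','rb'))
hsv=cv2.cvtColor(c['img'],cv2.COLOR_RGB2HSV)
def reg(name,lo,hi,roi,zr=(-1,1)):
    x0,y0,x1,y1=roi
    m=cv2.inRange(hsv,np.array(lo),np.array(hi));k=np.zeros_like(m);k[y0:y1,x0:x1]=m[y0:y1,x0:x1]
    v,u=np.nonzero(k);P,ok=pts(c,np.c_[u,v]);ok&=(P[:,2]>zr[0])&(P[:,2]<zr[1]);P=P[ok]
    r=cv2.minAreaRect((P[:,:2]*1000).astype(np.float32))
    print(name,len(P),'mean',P.mean(0).round(3),'z',np.percentile(P[:,2],[2,50,98]).round(3),'rect c',np.round(r[0],0),'size',np.round(r[1],0),'ang',round(r[2],1),'corn',cv2.boxPoints(r).round(0).tolist())
    return P
reg('blade',(24,120,100),(36,255,255),(230,190,300,250))
reg('shandle',(100,120,60),(125,255,255),(220,175,270,220))
reg('redgrip',(0,150,80),(8,255,255),(310,210,370,250))
reg('redgreen',(45,100,50),(75,255,255),(310,205,375,255))
reg('bluegrip',(100,120,60),(125,255,255),(315,150,350,190))
reg('bluegreen',(45,100,50),(75,255,255),(315,145,375,195))
P=reg('slotgreen',(45,100,40),(75,255,255),(425,175,490,240))
np.save('slot.npy',P)
reg('redbox',(0,0,60),(179,60,255),(315,205,370,255),(.040,.056))
reg('bluebox',(0,0,60),(179,60,255),(315,145,372,195),(.040,.056))
reg('rackbase',(0,0,120),(179,40,255),(415,180,485,245),(.004,.03))
reg('mould',(0,0,0),(179,255,255),(195,160,315,255),(.066,.080))
reg('bars',(0,0,0),(179,255,255),(365,175,405,220),(.018,.03))
reg('nibs',(0,0,0),(179,255,255),(375,220,420,265),(.03,.07))
reg('jar',(0,0,0),(179,255,255),(370,120,405,160),(.08,.12))
reg('spray',(0,0,0),(179,255,255),(445,245,490,285),(.05,.17))
E
python3 m.py
python3 - <<'E'
import cv2
i=cv2.imread('pics/top0.png');a=cv2.resize(i[140:260,190:310],(480,480),interpolation=2)
b=cv2.resize(i[140:260,310:490],(0,0),fx=2.66,fy=2.66,interpolation=2)
import numpy as np
a=cv2.resize(a,(319,319));cv2.imwrite('pics/crop.png',np.hstack([a,cv2.resize(b,(478,319))]))
E
```

```text
blade 730 mean [0.485 0.264 0.076] z [0.072 0.076 0.081] rect c [485. 265.] size [86. 81.] ang 44.7 corn [[426.0, 263.0], [483.0, 206.0], [545.0, 266.0], [488.0, 324.0]]
shandle 265 mean [0.548 0.327 0.095] z [0.09  0.096 0.1  ] rect c [552. 330.] size [102.  27.] ang 43.8 corn [[505.0, 304.0], [524.0, 285.0], [598.0, 355.0], [579.0, 375.0]]
redgrip 148 mean [0.455 0.064 0.129] z [0.122 0.129 0.135] rect c [456.  64.] size [63. 20.] ang 16.5 corn [[423.0, 64.0], [428.0, 45.0], [489.0, 63.0], [483.0, 82.0]]
redgreen 91 mean [0.449 0.061 0.052] z [0.041 0.048 0.122] rect c [458.  59.] size [66. 37.] ang 16.3 corn [[421.0, 67.0], [431.0, 32.0], [495.0, 51.0], [485.0, 86.0]]
bluegrip 142 mean [0.644 0.052 0.126] z [0.092 0.129 0.134] rect c [661.  51.] size [92. 41.] ang 27.9 corn [[611.0, 48.0], [630.0, 12.0], [711.0, 55.0], [692.0, 91.0]]
bluegreen 139 mean [0.639 0.05  0.051] z [0.042 0.047 0.12 ] rect c [641.  53.] size [68. 37.] ang 52.9 corn [[605.0, 36.0], [635.0, 14.0], [676.0, 69.0], [647.0, 91.0]]
slotgreen 1075 mean [ 0.538 -0.302  0.142] z [0.117 0.143 0.164] rect c [ 568. -3
[... 819 characters left out ...]
mean [ 0.579 -0.121  0.024] z [0.019 0.023 0.029] rect c [ 580. -121.] size [101.  57.] ang 11.6 corn [[524.0, -103.0], [536.0, -159.0], [635.0, -139.0], [624.0, -83.0]]
nibs 269 mean [ 0.432 -0.164  0.05 ] z [0.031 0.054 0.064] rect c [ 427. -155.] size [80. 80.] ang 0.5 corn [[387.0, -115.0], [388.0, -195.0], [468.0, -195.0], [467.0, -115.0]]
jar 298 mean [ 0.76  -0.124  0.099] z [0.086 0.099 0.104] rect c [ 762. -125.] size [59. 57.] ang 31.3 corn [[722.0, -115.0], [752.0, -164.0], [802.0, -134.0], [772.0, -85.0]]
spray 407 mean [ 0.366 -0.346  0.105] z [0.054 0.103 0.153] rect c [ 368. -352.] size [54. 52.] ang 2.5 corn [[339.0, -327.0], [342.0, -379.0], [396.0, -377.0], [394.0, -324.0]]
```

View pics/crop.png

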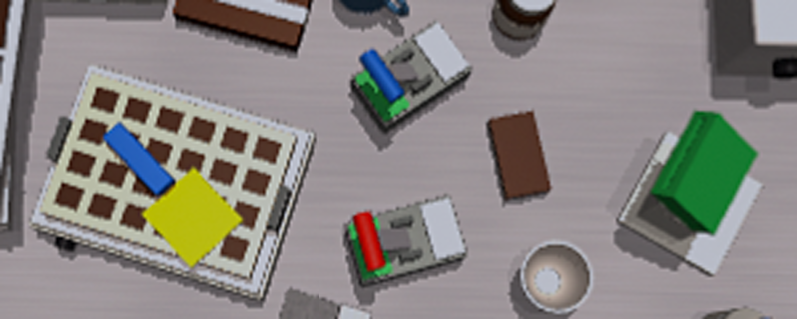

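The enlarged crop confirms both targets. The left half shows the yellow blade and blue handle on the mould. The right half shows the red handle at crop (368,240), leaning over the green pad of its grey box, and the green slot at crop (710,170). Next I fit the slot and vibrating-plate geometry.

```bash
cat > s.py <<'E'
from h import *
import pickle
P=np.load('slot.npy');P=P[(P[:,2]>.11)]
# RANSAC-free: SVD with trimming
Q=P
for _ in range(15):
    m=Q.mean(0);n=np.linalg.svd(Q-m,full_matrices=False)[2][2];n*=np.sign(n[2]);d=(P-m)@n;Q=P[abs(d)<.003]
print('n',n.round(3),'tilt',np.degrees(np.arccos(n[2])),'N',len(Q),len(P))
d=n[:2]/np.linalg.norm(n[:2]);print('dir ang',np.degrees(np.arctan2(d[1],d[0])))
X=np.array([*d*np.cos(np.radians(35)),-np.sin(np.radians(35))]);Z=np.array([*d*np.sin(np.radians(35)),np.cos(np.radians(35))]);Y=np.cross(Z,X)
for nm,A in(('x',X),('y',Y),('z',Z)):
    print(nm,np.percentile(Q@A,[.5,2,50,98,99.5]).round(4))
a,b=np.percentile(Q@X,[1,99]);e,f=np.percentile(Q@Y,[.7,99.3])
B=np.c_[Q@X,Q@Y]*1000
r=cv2.minAreaRect(B.astype(np.float32));print(r)
M=a*X+(e+f)/2*Y+(np.median(Q@Z)-.0165)*Z;print('mouth',M)
Wl=np.array([*d,0]);print('rect yaw uses')
for c in('top0','side0'):
    c=pickle.load(open(c+'.pkl','rb'))
    hsv=cv2.cvtColor(c['img'],cv2.COLOR_RGB2HSV)
    k=cv2.inRange(hsv,(24,120,100),(36,255,255));v,u=np.nonzero(k);p,ok=pts(c,np.c_[u,v]);s=ok&(np.linalg.norm(p[:,:2]-[.485,.265],axis=1)<.09);print('blade',p[s].mean(0))
    k=cv2.inRange(hsv,(45,100,40),(75,255,255));v,u=np.nonzero(k);p,ok=pts(c,np.c_[u,v]);s=ok&(np.linalg.norm(p[:,:2]-[.538,-.302],axis=1)<.12)&(p[:,2]>.1);q=p[s]
    t=abs(q@Z-np.median(Q@Z))<.004;q=q[t];print('slot top',len(q),[np.percentile(q@A,[1,50,99]).round(4) for A in(X,Y,Z)])
E
python3 s.py
```

```text
n [-0.284 -0.491  0.823] tilt 34.574608741446916 N 724 1066
dir ang -120.08207682697788
x [-0.1206 -0.1198 -0.0804 -0.0391 -0.0374]
y [0.5666 0.5677 0.6202 0.6719 0.6733]
z [0.1137 0.1142 0.1167 0.1195 0.1197]
((-78.08511352539062, 619.8764038085938), (86.92699432373047, 108.90521240234375), 0.5495557188987732)
mouth [ 0.55693181 -0.27520305  0.15110061]
rect yaw uses
blade [0.48523311 0.26420921 0.07645155]
slot top 762 [array([-0.1203, -0.0805, -0.0383]), array([0.567 , 0.6196, 0.6726]), array([0.1131, 0.1167, 0.1201])]
blade [0.48624319 0.26570206 0.07728385]
slot top 95 [array([-0.1259, -0.0914, -0.0492]), array([0.5623, 0.6152, 0.6745]), array([0.1128, 0.1155, 0.1174])]
```

```bash
cat > go.py <<'E'
from h import *
import sys
# usage: go.py x y z yaw_of_toolx tilt(deg, lean so toolz = -(slot z), about tool y)
def target(yaw,tilt):
    y,t=np.radians([yaw,tilt]);h=np.array([np.cos(y),np.sin(y),0]);k=np.array([0,0,1.])
    x=h*np.cos(t)+k*np.sin(t);z=h*np.sin(t)-k*np.cos(t)   # tool x up, tool z leaning +h
    return np.c_[x,np.cross(z,x),z]
o=ctrl.get_obs();R=Rn.from_quat(o['orientation']).as_matrix();p=np.array(o['position'])
print('t',round(o['clock'],2),'pos',p.round(4),'toolx yaw',np.degrees(np.arctan2(R[1,0],R[0,0])).round(2),'z',R[:,2].round(3),'F',np.round(o['force'],1),'w',round(o['grip_width'],3),'gf',round(o['grasp_force'],1),'q',np.round(o['joints'],2))
if len(sys.argv)>1:
    a=[float(v) for v in sys.argv[1:]]
    print('shift(tool now)',(R.T@(np.array(a[:3])-p)).round(4))
    if len(a)>3:
        T=target(a[3],a[4] if len(a)>4 else 0);print('turn',np.degrees(Rn.from_matrix(R.T@T).as_rotvec()).round(2),'shift(after turn)',(T.T@(np.array(a[:3])-p)).round(4))
E
python3 go.py 0.446 0.1 0.27 106.6
```

```text
t 0.1 pos [ 0.2841 -0.5841  0.2494] toolx yaw 25.94 z [-0.001  0.001 -1.   ] F [-1.2 -0.5  0.3] w 1.0 gf 0.0 q [ 1.07  0.47 -0.01  1.6   0.01  1.07 -0.06]
shift(tool now) [ 0.4448 -0.5444 -0.0197]
turn [-8.000e-02 -6.000e-02 -8.066e+01] shift(after turn) [ 0.6093  0.3506 -0.0206]
```

>>> carry_out(delta_pos=[[0.022, -0.027, -0.0025], [0.022, -0.027, -0.0025], [0.022, -0.027, -0.0025], [0.022, -0.027, -0.0025], [0.022, -0.027, -0.0025], [0.022, -0.027, -0.0025], [0.022, -0.027, -0.0025], [0.022, -0.027, -0.0025], [0.022, -0.027, -0.0025], [0.022, -0.027, -0.0025]], rot=[[0, 0, 0], [0, 0, 0], [0, 0, 0], [0, 0, 0], [0, 0, 0], [0, 0, 0], [0, 0, 0], [0, 0, 0], [0, 0, 0], [0, 0, 0]], fingers=[1, 1, 1, 1, 1, 1, 1, 1, 1, 1])

```text
clock: 1.1
position: [0.364, -0.244, 0.2752]
orientation: [0.974, 0.224, -0.0, -0.0]
force: [0.5, -0.1, -0.2]
grip_width: 0.001
grasp_force: 0.0
```

>>> carry_out(delta_pos=[[0.022, -0.027, -0.0025], [0.022, -0.027, -0.0025], [0.022, -0.027, -0.0025], [0.022, -0.027, -0.0025], [0.022, -0.027, -0.0025], [0.022, -0.027, -0.0025], [0.022, -0.027, -0.0025], [0.022, -0.027, -0.0025], [0.022, -0.027, -0.0025], [0.022, -0.027, -0.0025]], rot=[[0, 0, 0], [0, 0, 0], [0, 0, 0], [0, 0, 0], [0, 0, 0], [0, 0, 0], [0, 0, 0], [0, 0, 0], [0, 0, 0], [0, 0, 0]], fingers=[1, 1, 1, 1, 1, 1, 1, 1, 1, 1])

```text
clock: 2.1
position: [0.4437, 0.0948, 0.3002]
orientation: [0.975, 0.224, -0.0, 0.0]
force: [0.1, -0.0, 0.8]
grip_width: 0.005
grasp_force: 0.0
```

>>> carry_out(delta_pos=[[0, 0, 0], [0, 0, 0], [0, 0, 0], [0, 0, 0], [0, 0, 0], [0, 0, 0], [0, 0, 0], [0, 0, 0], [0, 0, 0], [0, 0, 0]], rot=[[0, 0, -8], [0, 0, -8], [0, 0, -8], [0, 0, -8], [0, 0, -8], [0, 0, -8], [0, 0, -8], [0, 0, -8], [0, 0, -8], [0, 0, -8]], fingers=[1, 1, 1, 1, 1, 1, 1, 1, 1, 1])

```text
clock: 3.1
position: [0.4435, 0.0934, 0.3]
orientation: [0.6, 0.8, -0.0, -0.0]
force: [-0.1, -0.3, 0.1]
grip_width: 0.0
grasp_force: 0.0
```

```bash
python3 go.py 0.445 0.1 0.127 106.6
```

```text
t 3.1 pos [0.4435 0.0934 0.3   ] toolx yaw 106.27 z [-0.001 -0.    -1.   ] F [-0.1 -0.3  0.1] w 0.0 gf 0.0 q [ 0.37  0.14 -0.7   1.97  0.1   1.07 -0.09]
shift(tool now) [0.0059 0.0034 0.173 ]
turn [-0.04  0.   -0.33] shift(after turn) [0.0059 0.0033 0.173 ]
```

>>> carry_out(delta_pos=[[0.003, 0.0015, 0.03], [0.003, 0.0015, 0.03], [0, 0, 0.03], [0, 0, 0.03], [0, 0, 0.03], [0, 0, 0.023], [0, 0, 0]], rot=[[0, 0, 0], [0, 0, 0], [0, 0, 0], [0, 0, 0], [0, 0, 0], [0, 0, 0], [0, 0, 0]], fingers=[1, 1, 1, 1, 1, 1, 1])

```text
clock: 3.8
position: [0.4427, 0.0996, 0.1246]
orientation: [0.602, 0.798, -0.002, -0.002]
force: [-0.5, 0.0, -0.5]
grip_width: -0.001
grasp_force: 0.0
```

>>> carry_out(delta_pos=[[-0.01, 0, 0], [-0.007, 0, 0], [-0.007, 0, 0], [-0.007, 0, 0], [-0.007, 0, 0], [-0.007, 0, 0], [-0.007, 0, 0], [-0.007, 0, 0], [-0.007, 0, 0], [-0.007, 0, 0], [-0.007, 0, 0], [0, 0, 0]], rot=[[0, 0, 0], [0, 0, 0], [0, 0, 0], [0, 0, 0], [0, 0, 0], [0, 0, 0], [0, 0, 0], [0, 0, 0], [0, 0, 0], [0, 0, 0], [0, 0, 0], [0, 0, 0]], fingers=[1, 1, 1, 1, 1, 1, 1, 1, 1, 1, 1, 1])

```text
clock: 5.0
position: [0.4672, 0.0219, 0.1271]
orientation: [0.603, 0.798, -0.0, 0.0]
force: [0.7, -0.6, -1.0]
grip_width: 0.003
grasp_force: 0.0
```

```bash
python3 go.py
```

```text
t 5.0 pos [0.4672 0.0219 0.1271] toolx yaw 105.83 z [-0.    -0.001 -1.   ] F [ 0.7 -0.6 -1. ] w 0.003 gf 0.0 q [ 0.38  0.42 -0.58  2.1   0.36  0.71 -0.17]
```

>>> carry_out(delta_pos=[[0, 0, -0.03], [0, 0, -0.04], [0, 0, -0.04], [0, 0, -0.04], [0.02, 0, -0.02], [0.03, 0, 0], [0.03, 0, 0], [0.03, 0, 0], [0, 0, 0], [0, 0, 0]], rot=[[0, 0, 0], [0, 0, 0], [0, 0, 0], [0, 0, 0], [0, 0, 0], [0, 0, 8], [0, 0, 8], [0, 0, 8], [0, 0, 8], [0, 0, 0]], fingers=[1, 1, 1, 1, 1, 1, 0, 0, 0, 0])

```text
clock: 6.0
position: [0.4488, 0.132, 0.2973]
orientation: [0.798, 0.602, -0.0, 0.0]
force: [0.5, 0.1, -0.3]
grip_width: 0.679
grasp_force: 0.0
```

```bash
python3 - <<'E'
from h import *
import pickle
c=cap('top');pickle.dump(c,open('top0.pkl','wb'));w=cap('wrist');pickle.dump(w,open('w1.pkl','wb'))
a=cv2.resize(c['img'][140:270,190:400],(646,400));cv2.imwrite('pics/t1.png',a[:,:,::-1]);save(w,'pics/w1.png')
E
python3 m.py | head -5; python3 go.py 0.538 0.317 0.26 44.5
```

```text
blade 701 mean [0.484 0.265 0.082] z [0.072 0.077 0.082] rect c [455. 237.] size [170.  80.] ang 42.8 corn [[365.0, 209.0], [419.0, 150.0], [544.0, 266.0], [490.0, 325.0]]
shandle 266 mean [0.548 0.327 0.095] z [0.089 0.095 0.1  ] rect c [552. 329.] size [101.  28.] ang 43.8 corn [[506.0, 304.0], [525.0, 284.0], [597.0, 354.0], [578.0, 374.0]]
redgrip 140 mean [ 0.483 -0.028  0.128] z [0.12  0.13  0.134] rect c [494. -25.] size [84. 26.] ang 7.2 corn [[451.0, -18.0], [454.0, -43.0], [538.0, -33.0], [534.0, -7.0]]
t 6.1 pos [0.449  0.1307 0.2971] toolx yaw 74.12 z [-0. -0. -1.] F [-0.  -0.6 -0.2] w 0.852 gf 0.0 q [ 0.29  0.17 -0.71  1.94  0.13  1.07 -0.75]
shift(tool now) [0.2035 0.0346 0.037 ]
turn [-0.    0.03 29.62] shift(after turn) [ 0.194  -0.0705  0.0371]Traceback (most recent call last):
  File "m.py", line 15, in <module>
    reg('redgreen',(45,100,50),(75,255,255),(310,205,375,255))
    ~~~^^^^^^^^^^^^^^^^^^^^^^^^^^^^^^^^^^^^^^^^^^^^^^^^^^^^^^^
  File "m.py", line 8, in reg
    v,u=np.nonzero(k);P,ok=pts(c,np.c_[u,v]);ok&=(P[:,2]>zr[0])&(P[:,2]<zr[1]);P=P[ok]
                           ~~~^^^^^^^^^^^^^^
  File "h.py", line 15, in pts
    uv=np.asarray(uv,float).reshape(-1,2);n=cv2.undistortPoints(uv[:,None],c['K'],c['D'])[:,0]
                                            ~~~~~~~~~~~~~~~~~~~^^^^^^^^^^^^^^^^^^^^^^^^^^
cv2.error: OpenCV(4.12.0) /io/opencv/modules/calib3d/src/undistort.dispatch.cpp:347: error: (-215:Assertion failed) CV_IS_MAT(_src) && CV_IS_MAT(_dst) && (_src->rows == 1 || _src->cols == 1) && (_dst->rows == 1 || _dst->cols == 1) && _src->cols + _src->rows - 1 == _dst->rows + _dst->cols - 1 && (CV_MAT_TYPE(_src->type) == CV_32FC2 || CV_MAT_TYPE(_src->type) == CV_64FC2) && (CV_MAT_TYPE(_dst->type) == CV_32FC2 || CV_MAT_TYPE(_dst->type) == CV_64FC2) in function 'cvUndistortPointsInternal'
```

View pics/t1.png

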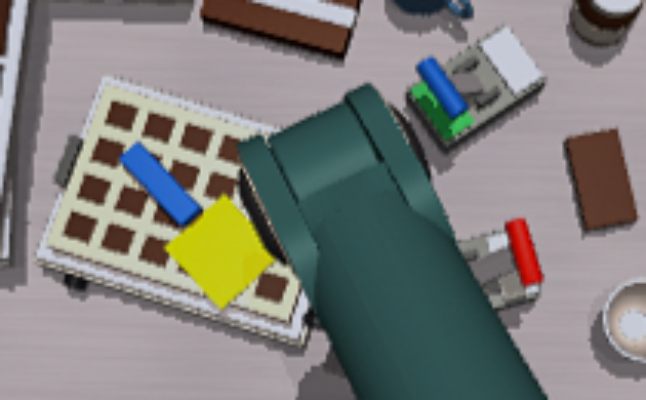

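View pics/w1.png

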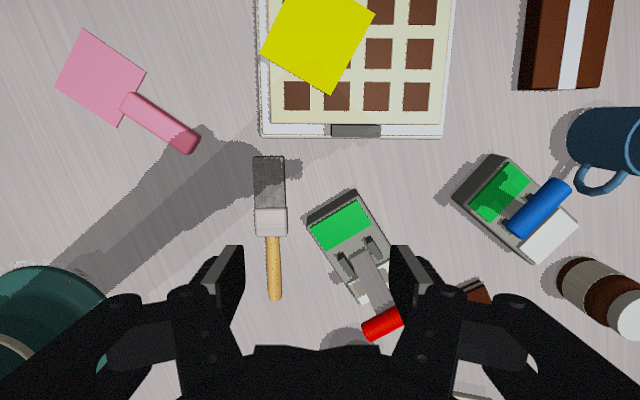

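The top view shows the red handle over the white pad (off), the blue handle still over green, and the scraper unmoved. The wrist view agrees: red bar at (382,323), white pad covered, yellow blade at (318,42). I move over the scraper next.

>>> carry_out(delta_pos=[[0, 0, 0], [0, 0, 0], [0, 0, 0], [0, 0, 0], [0.03, -0.023, 0.01], [0.03, -0.023, 0.01], [0.03, -0.024, 0.01], [0, 0, 0], [0, 0, 0]], rot=[[0, 0, 7.5], [0, 0, 7.5], [0, 0, 7.5], [0, 0, 7.5], [0, 0, 0], [0, 0, 0], [0, 0, 0], [0, 0, 0], [0, 0, 0]], fingers=[0, 0, 0, 0, 0, 0, 0, 0, 0])

```text
clock: 7.0
position: [0.4652, 0.2436, 0.2666]
orientation: [0.927, 0.375, -0.001, -0.0]
force: [0.4, -0.0, 1.3]
grip_width: 0.999
grasp_force: 0.0
```

```bash
cat > sc.py <<'E'
from h import *
def scr(c):
    hsv=cv2.cvtColor(c['img'],cv2.COLOR_RGB2HSV);out={}
    for nm,lo,hi,z in(('blade',(24,120,60),(36,255,255),.077),('handle',(100,120,60),(125,255,255),.096)):
        k=cv2.inRange(hsv,lo,hi);v,u=np.nonzero(k);P,ok=pts(c,np.c_[u,v]);g=np.linalg.norm(P[:,:2]-[.515,.295],axis=1)<.14
        g&=ok&(abs(P[:,2]-z)<.006);Q=plane(c,np.c_[u,v][g],z)[:,:2]*1000
        r=cv2.minAreaRect(Q.astype(np.float32));print(nm,g.sum(),'z',np.median(P[g,2]).round(4),np.round(r[0],1),np.round(r[1],1),round(r[2],2),'bbox',u[g].min(),u[g].max(),v[g].min(),v[g].max(),'PCA',np.degrees(np.arctan2(*np.linalg.svd(Q-Q.mean(0),full_matrices=False)[2][0][::-1])).round(2))
scr(cap('wrist'))
E
python3 sc.py; python3 go.py 0.538 0.317 0.15 44.5
```

```text
blade 7629 z 0.0775 [486.4 264.9] [85.4 80.5] 44.62 bbox 272 359 105 195 PCA -135.13
handle 3450 z 0.0963 [545.3 323.5] [80.5 27.2] 44.75 bbox 298 331 0 104 PCA -135.08
t 7.05 pos [0.4656 0.2427 0.2669] toolx yaw 43.96 z [-0.001 -0.001 -1.   ] F [ 0.1 -0.3  0.1] w 0.997 gf 0.0 q [ 0.02  0.32 -0.68  1.85  0.23  1.04 -1.55]
shift(tool now) [ 0.1039 -0.0032  0.1168]
turn [ 0.01  0.07 -0.54] shift(after turn) [ 0.1038 -0.0022  0.1169]
```

>>> carry_out(delta_pos=[[0, 0, 0], [0.026, -0.001, 0.03], [0.026, -0.001, 0.03], [0.026, -0.001, 0.03], [0.026, 0, 0.03], [0, 0, 0.015], [0, 0, 0]], rot=[[0, 0, -0.7], [0, 0, 0], [0, 0, 0], [0, 0, 0], [0, 0, 0], [0, 0, 0], [0, 0, 0]], fingers=[0, 0, 0, 0, 0, 0, 0])

```text
clock: 7.75
position: [0.5363, 0.3169, 0.1298]
orientation: [0.925, 0.379, -0.003, 0.001]
force: [-0.1, 0.2, -0.2]
grip_width: 1.002
grasp_force: 0.0
```

```bash
python3 go.py 0.538 0.316 0.096 44.7
```

```text
t 7.75 pos [0.5363 0.3169 0.1298] toolx yaw 44.6 z [-0.004 -0.003 -1.   ] F [-0.1  0.2 -0.2] w 1.002 gf 0.0 q [-0.18  0.65 -0.57  1.73  0.43  0.9  -1.72]
shift(tool now) [0.0007 0.0018 0.0338]
turn [-0.05  0.29 -0.1 ] shift(after turn) [0.0006 0.0018 0.0338]
```

>>> carry_out(delta_pos=[[0, 0.001, 0.012], [0, 0, 0.012], [0, 0, 0.01], [0, 0, 0], [0, 0, 0], [0, 0, 0]], rot=[[0, 0, 0], [0, 0, 0], [0, 0, 0], [0, 0, 0], [0, 0, 0], [0, 0, 0]], fingers=[0, 0, 0, 0, 0, 0])

```text
clock: 8.35
position: [0.5383, 0.3186, 0.0988]
orientation: [0.925, 0.38, 0.0, -0.0]
force: [-0.1, 0.3, 0.6]
grip_width: 1.002
grasp_force: 0.0
```

```bash
python3 go.py 0.538 0.316 0.096 44.7
```

```text
t 8.35 pos [0.5383 0.3186 0.0988] toolx yaw 44.64 z [ 0.001  0.001 -1.   ] F [-0.1  0.3  0.6] w 1.002 gf 0.0 q [-0.19  0.69 -0.55  1.74  0.46  0.84 -1.74]
shift(tool now) [-0.002   0.0017  0.0028]
turn [ 0.01 -0.05 -0.06] shift(after turn) [-0.002   0.0017  0.0028]
```

Small correction, then close with 60 N.

>>> carry_out(delta_pos=[[-0.002, 0.0015, 0.002], [0, 0, 0], [0, 0, 0], [0, 0, 0], [0, 0, 0], [0, 0, 0], [0, 0, 0], [0, 0, 0]], rot=[[0, 0, 0], [0, 0, 0], [0, 0, 0], [0, 0, 0], [0, 0, 0], [0, 0, 0], [0, 0, 0], [0, 0, 0]], fingers=[0, 0.5, 0.7, 1, 1, 1, 1, 1], grip_force=60)

```text
clock: 9.15
position: [0.5379, 0.3161, 0.0966]
orientation: [0.925, 0.38, 0.0, -0.0]
force: [0.5, -0.7, 2.2]
grip_width: 0.314
grasp_force: 60.7
```

```bash
python3 go.py
```

```text
t 9.15 pos [0.5379 0.3161 0.0966] toolx yaw 44.64 z [ 0.001  0.    -1.   ] F [ 0.5 -0.7  2.2] w 0.314 gf 60.7 q [-0.19  0.69 -0.54  1.75  0.46  0.84 -1.74]
```

>>> carry_out(delta_pos=[[0, 0, -0.01], [0, 0, -0.02], [0, 0, -0.03], [0, 0, -0.04], [0, 0, -0.04], [0, 0, -0.04], [0, 0, -0.03], [0, 0, -0.02], [0, 0, 0]], rot=[[0, 0, 0], [0, 0, 0], [0, 0, 0], [0, 0, 0], [0, 0, 0], [0, 0, 0], [0, 0, 0], [0, 0, 0], [0, 0, 0]], fingers=[1, 1, 1, 1, 1, 1, 1, 1, 1])

```text
clock: 10.05
position: [0.5383, 0.3168, 0.3297]
orientation: [0.925, 0.38, 0.003, -0.0]
force: [-0.0, -0.2, -1.1]
grip_width: 0.316
grasp_force: 60.2
```

>>> carry_out(delta_pos=[[-0.014, 0.0126, 0], [-0.025, 0.0225, 0], [-0.028, 0.025, 0], [-0.028, 0.025, 0], [-0.028, 0.025, 0], [-0.028, 0.025, 0], [-0.028, 0.025, 0], [-0.028, 0.025, 0], [-0.028, 0.025, 0], [-0.028, 0.025, 0]], rot=[[0, 0, 0], [0, 0, 0], [0, 0, 0], [0, 0, 0], [0, 0, 0], [0, 0, 0], [0, 0, 0], [0, 0, 0], [0, 0, 0], [0, 0, 0]], fingers=[1, 1, 1, 1, 1, 1, 1, 1, 1, 1])

```text
clock: 11.05
position: [0.5143, -0.0378, 0.3247]
orientation: [0.925, 0.38, -0.001, -0.001]
force: [1.0, 0.0, -2.0]
grip_width: 0.312
grasp_force: 60.2
```

>>> carry_out(delta_pos=[[-0.028, 0.025, 0], [-0.028, 0.025, 0], [-0.028, 0.025, 0], [-0.028, 0.025, 0], [-0.028, 0.025, 0], [-0.028, 0.025, 0], [-0.028, 0.025, 0], [-0.025, 0.0225, 0], [-0.014, 0.0126, 0], [0, 0, 0], [0, 0, 0]], rot=[[0, 0, 0], [0, 0, 0], [0, 0, 0], [0, 0, 0], [0, 0, 0], [0, 0, 0], [0, 0, 0], [0, 0, -7.5], [0, 0, -8], [0, 0, 0], [0, 0, 0]], fingers=[1, 1, 1, 1, 1, 1, 1, 1, 1, 1, 1])

```text
clock: 12.15
position: [0.4978, -0.3502, 0.3245]
orientation: [0.866, 0.5, -0.0, -0.002]
force: [-0.4, 0.8, -1.2]
grip_width: 0.312
grasp_force: 60.2
```

```bash
python3 - <<'E'
from h import *
c=cap('wrist');save(c,'pics/w2.png')
hsv=cv2.cvtColor(c['img'],cv2.COLOR_RGB2HSV);k=cv2.inRange(hsv,(45,100,30),(75,255,255))
v,u=np.nonzero(k);P,ok=pts(c,np.c_[u,v]);ok&=(np.linalg.norm(P[:,:2]-[.538,-.302],axis=1)<.13)&(P[:,2]>.05);P=P[ok];np.save('slot.npy',P);print(len(P),u[ok].min(),u[ok].max(),v[ok].min(),v[ok].max())
E
python3 s.py 2>&1|head -7; python3 go.py
```

```text
7619 271 589 71 383
n [-0.279 -0.495  0.823] tilt 34.61234253777482 N 5394 7619
dir ang -119.46342417947398
x [-0.114  -0.1136 -0.0951 -0.0351 -0.0321]
y [0.5688 0.5699 0.6436 0.6748 0.6758]
z [0.118  0.1188 0.1208 0.1221 0.1223]
((-72.61317443847656, 622.5650634765625), (108.56471252441406, 83.81074523925781), 89.83411407470703)
mouth [ 0.558277   -0.27701473  0.15076186]
t 12.2 pos [ 0.4983 -0.3494  0.325 ] toolx yaw 60.11 z [-0.002  0.002 -1.   ] F [ 0.2  0.4 -2. ] w 0.308 gf 60.2 q [ 0.89  0.38 -0.43  1.6   0.16  1.2  -0.1 ]
```

View pics/w2.png

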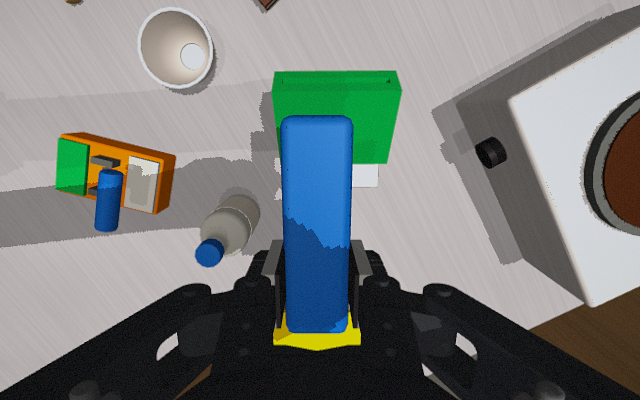

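The wrist view shows the blue handle gripped square between the pads (u 282–352), with the slot behind it at (335,115) and its mouth strip at about v 80. Before tilting, I check how the handle sits in the grip.

```bash
cat > held.py <<'E'
from h import *
o=ctrl.get_obs();R=Rn.from_quat(o['orientation']).as_matrix();p=np.array(o['position'])
c=cap('wrist');hsv=cv2.cvtColor(c['img'],cv2.COLOR_RGB2HSV)
k=cv2.inRange(hsv,(100,120,40),(125,255,255));v,u=np.nonzero(k);P,ok=pts(c,np.c_[u,v]);T=(P-p)@R
g=ok&(abs(T[:,1])<.03)&(abs(T[:,2])<.03)&(T[:,0]>-.03)&(T[:,0]<.09);T=T[g];print(len(T),T.min(0).round(4),T.max(0).round(4))
t=T[abs(T[:,2]-np.median(T[:,2]))<.004];A=np.c_[t[:,:2],np.ones(len(t))];s=np.linalg.lstsq(A,t[:,2],rcond=None)[0]
print('top z at tcp',s[2].round(4),'slopes deg',np.degrees(s[:2]).round(2),'med z',np.median(t[:,2]).round(4))
# centreline in y vs x
xs=np.arange(-.005,.06,.008);m=[(x,(t[abs(t[:,0]-x)<.004,1].min()+t[abs(t[:,0]-x)<.004,1].max())/2) for x in xs if (abs(t[:,0]-x)<.004).sum()>10]
print(np.round(m,4).tolist(),'yaw deg',np.degrees(np.polyfit(*np.array(m).T,1)[0]).round(2))
E
python3 held.py
python3 - <<'E'
import numpy as np
a,t=np.radians(-119.6),np.radians(35);d=np.array([np.cos(a),np.sin(a),0]);k=np.array([0,0,1.])
X=d*np.cos(t)-k*np.sin(t);Z=d*np.sin(t)+k*np.cos(t);M=np.array([.558,-.2765,.1503])
for b in(-40,-115-25,-115-45):print(b,(M+b/1e3*X+.0211*Z).round(4))
E
```

```text
14468 [-0.0286 -0.0141 -0.0181] [0.0653 0.0149 0.0107]
top z at tcp 0.0002 slopes deg [ 0.15 -0.04] med z 0.0002
[[-0.005, 0.0001], [0.003, 0.0002], [0.011, -0.0], [0.019, 0.0002], [0.027, 0.0], [0.035, 0.0002], [0.043, 0.0], [0.051, 0.0001], [0.059, 0.0]] yaw deg -0.06
-40 [ 0.5682 -0.2585  0.1905]
-140 [ 0.6087 -0.1873  0.2479]
-160 [ 0.6168 -0.1731  0.2594]
```

```bash
python3 go.py 0.617 -0.173 0.325 60.4 35
```

```text
t 12.25 pos [ 0.4986 -0.3491  0.3255] toolx yaw 60.17 z [-0.001  0.001 -1.   ] F [-0.3 -0.1 -1.3] w 0.313 gf 60.2 q [ 0.89  0.38 -0.43  1.6   0.16  1.2  -0.1 ]
shift(tool now) [0.2117 0.0151 0.0006]
turn [-2.000e-02  3.496e+01 -2.500e-01] shift(after turn) [0.1731 0.0159 0.1218]
```

>>> carry_out(delta_pos=[[0.015, 0.001, 0], [0.027, 0.002, 0], [0.03, 0.002, 0], [0.03, 0.002, 0], [0.03, 0.002, 0], [0.03, 0.002, 0], [0.03, 0.002, 0], [0.02, 0.002, 0], [0, 0, 0]], rot=[[0, 0, 0], [0, 0, 0], [0, 0, 0], [0, 0, 0], [0, 0, 0], [0, 0, 0], [0, 0, 0], [0, 0, -0.2], [0, 0, 0]], fingers=[1, 1, 1, 1, 1, 1, 1, 1, 1])

```text
clock: 13.15
position: [0.619, -0.1675, 0.3266]
orientation: [0.863, 0.506, 0.001, -0.001]
force: [-0.4, 1.1, -1.9]
grip_width: 0.31
grasp_force: 60.2
```

>>> carry_out(delta_pos=[[0, 0, 0], [0, 0, 0], [0, 0, 0], [0, 0, 0], [0, 0, 0], [0, 0, 0], [0, 0, 0], [0, 0, 0], [0, 0, 0]], rot=[[0, 5, 0], [0, 5, 0], [0, 5, 0], [0, 5, 0], [0, 5, 0], [0, 5, 0], [0, 5, 0], [0, 0, 0], [0, 0, 0]], fingers=[1, 1, 1, 1, 1, 1, 1, 1, 1])

```text
clock: 14.05
position: [0.6168, -0.1745, 0.3261]
orientation: [0.825, 0.479, 0.259, -0.151]
force: [0.6, 0.1, -0.9]
grip_width: 0.314
grasp_force: 60.2
```

```bash
python3 go.py 0.6168 -0.1731 0.2594 60.4 35
```

```text
t 14.05 pos [ 0.6168 -0.1745  0.3261] toolx yaw 60.27 z [ 0.283  0.497 -0.82 ] F [ 0.6  0.1 -0.9] w 0.314 gf 60.2 q [ 0.99  0.5  -0.7   1.61 -0.33  1.06  0.01]
shift(tool now) [-0.0371 -0.0006  0.0554]
turn [ 0.02  0.12 -0.1 ] shift(after turn) [-0.0372 -0.0007  0.0554]
```

>>> carry_out(delta_pos=[[-0.006, 0, 0.01], [-0.008, 0, 0.012], [-0.01, 0, 0.014], [-0.007, 0, 0.011], [-0.006, 0, 0.0085], [0, 0, 0], [0, 0, 0], [0, 0, 0], [0, 0, 0]], rot=[[0, 0, -0.1], [0, 0, 0], [0, 0, 0], [0, 0, 0], [0, 0, 0], [0, 0, 0], [0, 0, 0], [0, 0, 0], [0, 0, 0]], fingers=[1, 1, 1, 1, 1, 1, 1, 1, 1])

```text
clock: 14.95
position: [0.6183, -0.1733, 0.2603]
orientation: [0.824, 0.48, 0.26, -0.15]
force: [-0.4, -0.2, -2.4]
grip_width: 0.312
grasp_force: 60.2
```

```bash
python3 go.py 0.6168 -0.1731 0.2594 60.4 35
cat > chk.py <<'E'
from h import *
import sys
# blade seen by top/side cameras, in slot coordinates
a,t=np.radians(-119.6),np.radians(35);d=np.array([np.cos(a),np.sin(a),0]);k=np.array([0,0,1.])
X=d*np.cos(t)-k*np.sin(t);Z=d*np.sin(t)+k*np.cos(t);Y=np.cross(Z,X);M=np.array([.558,-.2765,.1503]);B=np.c_[X,Y,Z]
for n in('top','side'):
    c=cap(n);hsv=cv2.cvtColor(c['img'],cv2.COLOR_RGB2HSV)
    for nm,lo,hi in(('blade',(22,120,40),(38,255,255)),('slot',(45,100,30),(75,255,255))):
        kk=cv2.inRange(hsv,lo,hi);v,u=np.nonzero(kk);P,ok=pts(c,np.c_[u,v]);ok&=(np.linalg.norm(P-M,axis=1)<.2)&(P[:,2]>.08)
        if ok.sum()<5: print(n,nm,'none');continue
        S=(P[ok]-M)@B*1000;print(n,nm,ok.sum(),'2/50/98% x',np.percentile(S[:,0],[2,50,98]).round(1),'y',np.percentile(S[:,1],[2,50,98]).round(1),'z',np.percentile(S[:,2],[2,50,98]).round(1))
    if len(sys.argv)>1:
        q=plane(c,[[0,0]],0);uv=cv2.projectPoints(M[None],cv2.Rodrigues(c['R'].T)[0],-c['R'].T@c['p'],c['K'],c['D'])[0][0,0].astype(int)
        x,y=uv;i=c['img'][max(0,y-60):y+60,max(0,x-70):x+70];cv2.imwrite(f'pics/{sys.argv[1]}{n}.png',cv2.resize(i,None,fx=2.8,fy=2.8,interpolation=2)[:,:,::-1])
E
python3 chk.py a; python3 -c "
import cv2;import numpy as np
a=cv2.imread('pics/atop.png');b=cv2.imread('pics/aside.png');cv2.imwrite('pics/a.png',np.hstack([a,b]))"
```

```text
t 14.95 pos [ 0.6183 -0.1733  0.2603] toolx yaw 60.5 z [ 0.285  0.498 -0.819] F [-0.4 -0.2 -2.4] w 0.312 gf 60.2 q [ 0.98  0.58 -0.69  1.68 -0.31  0.94  0.05]
shift(tool now) [-0.001  -0.0014  0.0004]
turn [0.1  0.01 0.09] shift(after turn) [-0.001  -0.0014  0.0004]
top blade 246 2/50/98% x [-172.4  -95.6  -47.7] y [-64.  -25.2  34. ] z [ -0.7   2.6 102.6]
top slot 1049 2/50/98% x [-1.  27.2 79.8] y [-55.3  -6.5  48.8] z [-12.   16.   19.9]
side blade 61 2/50/98% x [-123.6  -82.    28.9] y [-3.080e+01 -1.000e-01  1.415e+02] z [-28.9   1.3   3. ]
side slot 254 2/50/98% x [-5.8 15.9 66. ] y [-57.8 -17.3  50.8] z [-9.5  8.1 16.7]
```

View pics/a.png

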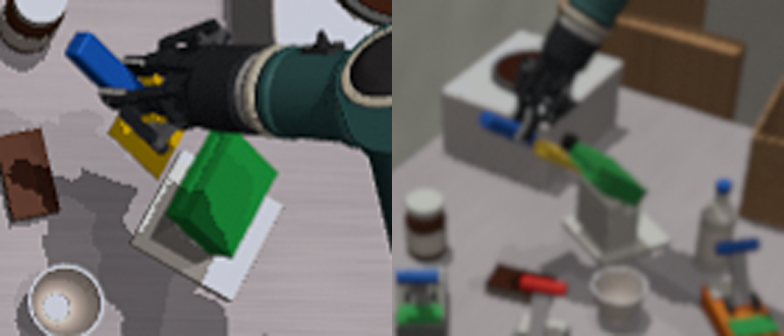

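The crops show the blade lined up with the slot mouth in both views (top: blade tip about (165,165), mouth about (190,185)), and the numbers agree. I start the insertion.

>>> carry_out(delta_pos=[[-0.005, -0.0014, 0.0004], [-0.008, 0, 0], [-0.008, 0, 0], [-0.008, 0, 0], [-0.006, 0, 0], [-0.006, 0, 0], [-0.005, 0, 0], [-0.005, 0, 0], [-0.005, 0, 0], [-0.005, 0, 0], [0, 0, 0]], rot=[[0, 0, 0], [0, 0, 0], [0, 0, 0], [0, 0, 0], [0, 0, 0], [0, 0, 0], [0, 0, 0], [0, 0, 0], [0, 0, 0], [0, 0, 0], [0, 0, 0]], fingers=[1, 1, 1, 1, 1, 1, 1, 1, 1, 1, 1])

```text
clock: 16.15
position: [0.5917, -0.2165, 0.2237]
orientation: [0.824, 0.48, 0.26, -0.151]
force: [0.1, 0.4, -2.1]
grip_width: 0.316
grasp_force: 60.2
```

```bash
python3 go.py 0.5682 -0.2585 0.1905 60.4 35; python3 chk.py; python3 held.py
```

```text
t 16.15 pos [ 0.5917 -0.2165  0.2237] toolx yaw 60.38 z [ 0.284  0.498 -0.819] F [ 0.1  0.4 -2.1] w 0.316 gf 60.2 q [ 1.05  0.62 -0.67  1.7  -0.3   0.93  0.14]
shift(tool now) [-0.0585  0.0003 -0.0004]
turn [ 0.04  0.02 -0.02] shift(after turn) [-0.0585  0.0003 -0.0004]
top blade 194 2/50/98% x [-111.1  -38.4    2.6] y [-59.4 -28.8  35.5] z [-2.1  1.5 89.5]
top slot 703 2/50/98% x [-88.2  39.5  80.1] y [-55.9 -24.9  35. ] z [ -8.2  16.6 132.1]
side blade 72 2/50/98% x [-61.8 -13.8  12.2] y [-38.3  -7.2  45.6] z [-2.   0.1  6.2]
side slot 192 2/50/98% x [-4.7 22.1 69.2] y [-58.5 -37.3  50.4] z [-8.9 12.9 16.8]
14463 [-0.0292 -0.0153 -0.0264] [0.0655 0.0149 0.0151]
top z at tcp 0.0004 slopes deg [0.14 0.07] med z 0.0004
[[-0.005, 0.0002], [0.003, 0.0002], [0.011, -0.0001], [0.019, 0.0001], [0.027, 0.0], [0.035, 0.0001], [0.043, -0.0], [0.051, 0.0001], [0.059, -0.0001]] yaw deg -0.11
```

>>> carry_out(delta_pos=[[-0.005, 0, 0], [-0.005, 0, 0], [-0.005, 0, 0], [-0.005, 0, 0], [-0.005, 0, 0], [-0.005, 0, 0], [-0.005, 0, 0], [-0.005, 0, 0], [-0.005, 0, 0], [-0.005, 0, 0], [0, 0, 0]], rot=[[0, 0, 0], [0, 0, 0], [0, 0, 0], [0, 0, 0], [0, 0, 0], [0, 0, 0], [0, 0, 0], [0, 0, 0], [0, 0, 0], [0, 0, 0], [0, 0, 0]], fingers=[1, 1, 1, 1, 1, 1, 1, 1, 1, 1, 1])

```text
clock: 17.4
position: [0.5715, -0.2522, 0.1949]
orientation: [0.824, 0.479, 0.26, -0.151]
force: [-0.3, 0.1, -1.5]
grip_width: 0.314
grasp_force: 60.2
```

>>> carry_out(delta_pos=[[-0.003, 0, 0], [-0.002, 0, 0], [-0.002, 0, 0], [0, 0, 0]], rot=[[0, 0, 0], [0, 0, 0], [0, 0, 0], [0, 0, 0]], fingers=[1, 1, 1, 1])

```text
clock: 17.8
position: [0.569, -0.2566, 0.1914]
orientation: [0.824, 0.48, 0.26, -0.151]
force: [-0.2, -0.1, -1.8]
grip_width: 0.313
grasp_force: 60.2
```

```bash
python3 go.py 0.5682 -0.2585 0.1905 60.4 35; python3 held.py
```

```text
t 17.8 pos [ 0.569  -0.2566  0.1914] toolx yaw 60.44 z [ 0.284  0.498 -0.819] F [-0.2 -0.1 -1.8] w 0.313 gf 60.2 q [ 1.1   0.67 -0.65  1.7  -0.28  0.92  0.22]
shift(tool now) [-0.0022  0.0002 -0.0005]
turn [0.04 0.01 0.03] shift(after turn) [-0.0022  0.0002 -0.0005]
14438 [-0.029 -0.014 -0.002] [0.0652 0.0141 0.0053]
top z at tcp 0.0004 slopes deg [0.16 0.07] med z 0.0004
[[-0.005, -0.0], [0.003, 0.0001], [0.011, -0.0001], [0.019, 0.0001], [0.027, 0.0001], [0.035, 0.0001], [0.043, -0.0], [0.051, 0.0001], [0.059, -0.0001]] yaw deg -0.04
```

>>> carry_out(delta_pos=[[-0.001, 0, 0], [-0.001, 0, 0], [-0.001, 0, 0], [0, 0, 0]], rot=[[0, 0, 0], [0, 0, 0], [0, 0, 0], [0, 0, 0]], fingers=[1, 1, 1, 1])

```text
clock: 18.25
position: [0.5678, -0.2586, 0.1897]
orientation: [0.824, 0.48, 0.26, -0.151]
force: [0.1, 0.3, -1.8]
grip_width: 0.308
grasp_force: 60.2
```

>>> carry_out(delta_pos=[[-0.001, 0, 0], [0, 0, 0]], rot=[[0, 0, 0], [0, 0, 0]], fingers=[1, 1])

```text
clock: 18.45
position: [0.5678, -0.2588, 0.1896]
orientation: [0.824, 0.48, 0.26, -0.151]
force: [0.8, 1.7, -0.9]
grip_width: 0.307
grasp_force: 60.3
```

```bash
python3 go.py 0.5682 -0.2585 0.1905 60.4 35
```

```text
t 18.45 pos [ 0.5678 -0.2588  0.1896] toolx yaw 60.47 z [ 0.284  0.499 -0.819] F [ 0.8  1.7 -0.9] w 0.307 gf 60.3 q [ 1.11  0.67 -0.65  1.7  -0.28  0.92  0.22]
shift(tool now) [ 0.0009  0.0002 -0.0005]
turn [ 0.03 -0.04  0.06] shift(after turn) [ 0.0009  0.0002 -0.0005]
```

>>> carry_out(delta_pos=[[-0.001, 0, 0], [0, 0, 0]], rot=[[0, 0, 0], [0, 0, 0]], fingers=[1, 1])

```text
clock: 18.65
position: [0.5678, -0.2588, 0.1895]
orientation: [0.824, 0.48, 0.261, -0.151]
force: [1.3, 3.0, 2.5]
grip_width: 0.31
grasp_force: 60.4
```

```bash
python3 go.py 0.5682 -0.2585 0.1905 60.4 35;python3 held.py; python3 chk.py
```

```text
t 18.65 pos [ 0.5678 -0.2588  0.1895] toolx yaw 60.51 z [ 0.284  0.5   -0.818] F [1.3 3.  2.5] w 0.31 gf 60.4 q [ 1.11  0.67 -0.65  1.7  -0.28  0.92  0.22]
shift(tool now) [ 0.001   0.0002 -0.0005]
turn [ 0.02 -0.09  0.09] shift(after turn) [ 0.001   0.0002 -0.0005]
14447 [-0.0283 -0.014  -0.0019] [0.0655 0.0149 0.0111]
top z at tcp 0.0004 slopes deg [0.25 0.06] med z 0.0004
[[-0.005, 0.0], [0.003, 0.0001], [0.011, -0.0001], [0.019, 0.0001], [0.027, 0.0002], [0.035, 0.0001], [0.043, -0.0], [0.051, 0.0001], [0.059, -0.0]] yaw deg -0.03
top blade 43 2/50/98% x [-52.   -3.4   4.2] y [-44.2 -29.7  24.2] z [-4.4  1.1 49.7]
top slot 431 2/50/98% x [-50.2  28.3  79.7] y [-63.7 -42.2  24.8] z [-12.2  16.   97.2]
side blade 16 2/50/98% x [-12.7  -1.4  12.7] y [-43.9 -24.1   4.8] z [-1.4  0.   4.1]
side slot 164 2/50/98% x [-5.  28.3 67.1] y [-57.1 -46.5  35.6] z [-10.1  12.4  17.3]
```

>>> carry_out(delta_pos=[[0, 0, 0.001], [0, 0, 0.001], [0, 0, 0.001], [0, 0, 0]], rot=[[0, 0, 0], [0, 0, 0], [0, 0, 0], [0, 0, 0]], fingers=[1, 1, 1, 1])

```text
clock: 19.2
position: [0.5687, -0.2577, 0.1875]
orientation: [0.824, 0.48, 0.261, -0.151]
force: [1.0, 3.2, 7.5]
grip_width: 0.313
grasp_force: 60.8
```

>>> carry_out(delta_pos=[[0, 0, 0], [0, 0, 0], [0, 0, 0], [0, 0, 0], [0, 0, 0], [0, 0, 0]], rot=[[0, 0, 0], [0, 0, 0], [0, 0, 0], [0, 0, 0], [0, 0, 0], [0, 0, 0]], fingers=[0.5, 0.3, 0.1, 0, 0, 0])

```text
clock: 19.8
position: [0.5679, -0.2586, 0.1861]
orientation: [0.824, 0.48, 0.26, -0.151]
force: [-0.3, 0.2, 0.4]
grip_width: 0.997
grasp_force: 0.0
```

```bash
python3 go.py;python3 held.py
```

```text
t 19.8 pos [ 0.5679 -0.2586  0.1861] toolx yaw 60.45 z [ 0.284  0.498 -0.819] F [-0.3  0.2  0.4] w 0.997 gf 0.0 q [ 1.11  0.68 -0.65  1.7  -0.28  0.92  0.22]
14155 [-0.0254 -0.0137 -0.0006] [0.0678 0.0145 0.0124]
top z at tcp 0.0029 slopes deg [4.4  0.05] med z 0.0049
[[-0.005, 0.0004], [0.003, 0.0006], [0.011, 0.0004], [0.019, 0.0005], [0.027, 0.0006], [0.035, 0.0003], [0.043, 0.0005], [0.051, 0.0003], [0.059, 0.0004]] yaw deg -0.04
```

>>> carry_out(delta_pos=[[0, 0, -0.01], [0, 0, -0.02], [0, 0, -0.03], [0, 0, -0.04], [0, 0, -0.04], [0, 0, 0], [0, 0, 0], [0, 0, 0], [0, 0, 0], [0, 0, 0], [0, 0, 0], [0, 0, 0]], rot=[[0, 0, 0], [0, 0, 0], [0, 0, 0], [0, 0, 0], [0, 0, 0], [0, -5, 0], [0, -6, 0], [0, -6, 0], [0, -6, 0], [0, -6, 0], [0, -6, 0], [0, 0, 0]], fingers=[0, 0, 0, 0, 0, 0.5, 1, 1, 1, 1, 1, 1])

```text
clock: 21.05
position: [0.5304, -0.3243, 0.3025]
orientation: [0.863, 0.506, 0.001, 0.001]
force: [0.9, 1.0, 0.7]
grip_width: -0.0
grasp_force: 0.0
```

```bash
python3 go.py 0.495 -0.066 0.3 106.6; python3 chk.py b; python3 -c "
import cv2;import numpy as np
a=cv2.imread('pics/btop.png');b=cv2.imread('pics/bside.png');cv2.imwrite('pics/b.png',np.hstack([a,b]))"
```

```text
t 21.05 pos [ 0.5304 -0.3243  0.3025] toolx yaw 60.8 z [ 0.003 -0.001 -1.   ] F [0.9 1.  0.7] w -0.0 gf 0.0 q [ 0.85  0.42 -0.48  1.6   0.21  1.17 -0.18]
shift(tool now) [ 0.2082 -0.157   0.0022]
turn [ 1.70e-01  4.00e-02 -4.58e+01] shift(after turn) [0.2577 0.0398 0.0025]
top blade 92 2/50/98% x [-11.   -1.4   9.3] y [-41.5 -16.3  42.2] z [-7.8 -1.6  7.6]
top slot 929 2/50/98% x [-0.5 33.5 80.3] y [-55.6  -7.1  50.6] z [-8.6 16.3 19.9]
side blade 23 2/50/98% x [-12.2   0.5  15.6] y [-42.3 -19.5   6.5] z [-10.1  -2.3   4.2]
side slot 173 2/50/98% x [-2.9 25.6 69. ] y [-57.9 -43.4  51.3] z [-9.1 13.7 17. ]
```

View pics/b.png

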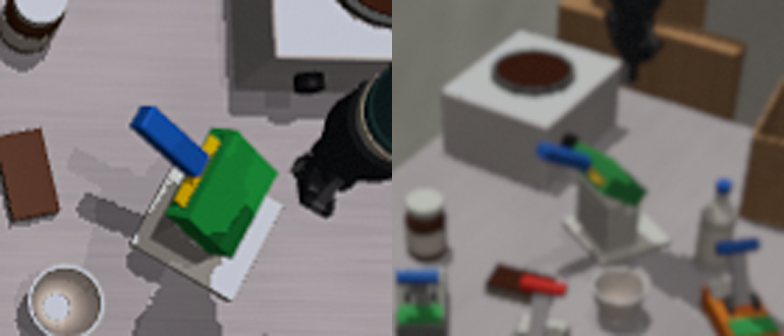

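Both views show the scraper home in the slot, with only a ~10 mm yellow strip out of the mouth (top crop (200,170)), released and steady. I go switch the plate on.

>>> carry_out(delta_pos=[[0.013, -0.01, 0], [0.026, -0.02, 0], [0.026, -0.02, 0], [0.026, -0.02, 0], [0.026, -0.02, 0], [0.026, -0.02, 0], [0.026, -0.02, 0], [0.026, -0.02, 0], [0.013, -0.007, 0], [0, 0, 0]], rot=[[0, 0, 0], [0, 0, 0], [0, 0, 0], [0, 0, 0], [0, 0, 0], [0, 0, 0], [0, 0, 0], [0, 0, 0], [0, 0, 0], [0, 0, 0]], fingers=[1, 1, 1, 1, 1, 1, 1, 1, 1, 1])

```text
clock: 22.15
position: [0.4936, -0.0678, 0.3009]
orientation: [0.864, 0.504, 0.001, -0.0]
force: [-0.1, -0.3, -0.2]
grip_width: -0.002
grasp_force: 0.0
```

>>> carry_out(delta_pos=[[0, 0, 0], [0, 0, 0], [0, 0, 0], [0, 0, 0], [0, 0, 0], [0, 0, 0], [0, 0, 0]], rot=[[0, 0, -8], [0, 0, -8], [0, 0, -8], [0, 0, -8], [0, 0, -8], [0, 0, -5.8], [0, 0, 0]], fingers=[1, 1, 1, 1, 1, 1, 1])

```text
clock: 22.85
position: [0.494, -0.0717, 0.3004]
orientation: [0.602, 0.799, 0.0, 0.0]
force: [0.9, -0.3, 0.1]
grip_width: 0.002
grasp_force: 0.0
```

```bash
python3 go.py 0.495 -0.068 0.127 106.6
python3 - <<'E'
from h import *
c=cap('top');hsv=cv2.cvtColor(c['img'],cv2.COLOR_RGB2HSV)
k=cv2.inRange(hsv,(0,150,80),(8,255,255));v,u=np.nonzero(k);P,ok=pts(c,np.c_[u,v]);ok&=(np.linalg.norm(P[:,:2]-[.47,.017],axis=1)<.1)&(P[:,2]>.1);print(ok.sum(),P[ok].mean(0) if ok.any() else '')
E
```

```text
t 22.85 pos [ 0.494  -0.0717  0.3004] toolx yaw 106.04 z [ 0. -0. -1.] F [ 0.9 -0.3  0.1] w 0.002 gf 0.0 q [ 0.72  0.24 -0.73  1.87  0.18  1.1   0.19]
shift(tool now) [0.0032 0.002  0.1734]
turn [ 0.    0.   -0.56] shift(after turn) [0.0032 0.002  0.1734]
141 [ 0.48285559 -0.02752251  0.12887067]
```

>>> carry_out(delta_pos=[[0, 0.002, 0.03], [0, 0, 0.03], [0, 0, 0.03], [0, 0, 0.03], [0, 0, 0.03], [0, 0, 0.023], [0, 0, 0]], rot=[[0, 0, -0.5], [0, 0, 0], [0, 0, 0], [0, 0, 0], [0, 0, 0], [0, 0, 0], [0, 0, 0]], fingers=[1, 1, 1, 1, 1, 1, 1])

```text
clock: 23.6
position: [0.4941, -0.07, 0.125]
orientation: [0.598, 0.801, -0.001, -0.002]
force: [0.2, 0.6, -0.8]
grip_width: -0.003
grasp_force: 0.0
```

>>> carry_out(delta_pos=[[0.01, 0, 0], [0.008, 0, 0], [0.007, 0, 0], [0.007, 0, 0], [0.007, 0, 0], [0.007, 0, 0], [0.007, 0, 0], [0.007, 0, 0], [0.007, 0, 0], [0.007, 0, 0], [0.007, 0, 0], [0.007, 0, 0]], rot=[[0, 0, 0], [0, 0, 0], [0, 0, 0], [0, 0, 0], [0, 0, 0], [0, 0, 0], [0, 0, 0], [0, 0, 0], [0, 0, 0], [0, 0, 0], [0, 0, 0], [0, 0, 0]], fingers=[1, 1, 1, 1, 1, 1, 1, 1, 1, 1, 1, 1])

```text
clock: 24.8
position: [0.4707, 0.0157, 0.1276]
orientation: [0.597, 0.802, 0.0, 0.0]
force: [-0.3, -0.3, 0.2]
grip_width: 0.001
grasp_force: 0.0
```

>>> carry_out(delta_pos=[[0, 0, 0], [0, 0, 0], [0, 0, -0.03], [0, 0, -0.04], [0, 0, -0.04], [0, 0, -0.04], [0, 0, -0.04], [-0.03, 0, 0], [-0.04, 0, 0], [-0.04, 0, 0], [-0.04, 0, 0], [0, 0, 0]], rot=[[0, 0, 0], [0, 0, 0], [0, 0, 0], [0, 0, 0], [0, 0, 0], [0, 0, 0], [0, 0, 0], [0, 0, 0], [0, 0, 0], [0, 0, 0], [0, 0, 0], [0, 0, 0]], fingers=[1, 1, 1, 1, 1, 1, 1, 1, 1, 1, 1, 1])

```text
clock: 26.0
position: [0.5144, -0.1355, 0.317]
orientation: [0.601, 0.799, -0.001, 0.001]
force: [0.7, -0.4, 0.1]
grip_width: 0.001
grasp_force: 0.0
```

```bash
python3 go.py; python3 chk.py
python3 - <<'E'
from h import *
for n in('top','side'):
    c=cap(n);save(c,f'pics/{n}9.png');hsv=cv2.cvtColor(c['img'],cv2.COLOR_RGB2HSV)
    k=cv2.inRange(hsv,(0,150,80),(8,255,255));v,u=np.nonzero(k);P,ok=pts(c,np.c_[u,v]);ok&=(np.linalg.norm(P[:,:2]-[.47,.017],axis=1)<.1)&(P[:,2]>.09);print(ok.sum(),P[ok].mean(0) if ok.any() else '')
E
```

```text
t 26.0 pos [ 0.5144 -0.1355  0.317 ] toolx yaw 106.16 z [ 0.    -0.002 -1.   ] F [ 0.7 -0.4  0.1] w 0.001 gf 0.0 q [ 0.76  0.28 -0.68  1.78  0.19  1.15  0.31]
top blade none
top slot none
side blade 23 2/50/98% x [-13.8   2.6  15.9] y [-40.8 -22.1   8.1] z [-10.1  -2.5   3.9]
side slot 172 2/50/98% x [-3.6 27.6 67.4] y [-59.3 -43.2  50.8] z [-9.2 13.7 16.6]
146 [0.45484414 0.06366414 0.12879321]
62 [0.45379811 0.07048594 0.12717511]
```

View pics/top9.png

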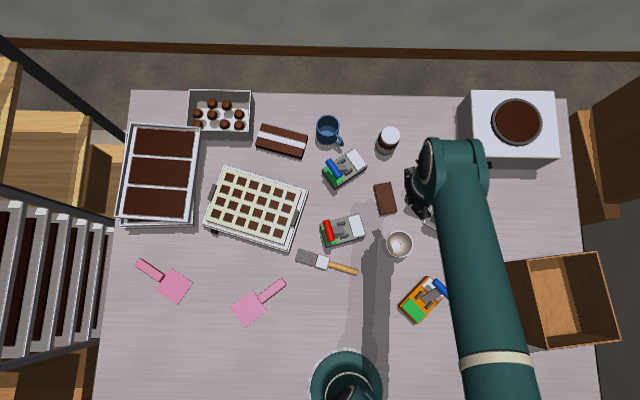

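The red handle is back over the green pad at (328,231) and the blue handle is still on at (333,168). The mould is clear, all bystanders are in place, and the side camera shows the scraper still home. I hand in.

```bash
python3 -c "
from bench import ctrl
print(ctrl.finish_job())"
```

```text
the job is handed in; nothing more can be done
None
```

The job is done and handed in at 26 s: I switched the plate off, slid the scraper fully home in the green slot and let go of it, then switched the plate back on, with the blue switch still on and everything else left where it was.

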